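Push the thread caddy through the spring flap into its bay

ROBOT

A 6-joint arm with a two-finger parallel gripper is mounted at the origin on the work surface; the furniture and walls round the work are solid. World frame = base frame: x ahead of the robot, y to its left, z up, the work surface at z = 0. Lengths are in m, angles in rad, forces in N, time in s.
With the tool pointing down it reaches from about 0.375 to 0.925 m from the base axis. Payload 5.7 kg.
Tool frame: the origin (TCP) lies midway between the tips of the shut fingers; the grasp point (between the pads) lies 19 mm behind it; z points along the fingers, y is the direction in which the jaws open and shut (so a half turn about z gives the same grasp; the last joint's range is limited). The gripper opens to 85 mm and grips with 20 to 120 N. Pads are 22 mm wide; open, the fingers measure 114 mm over their backs; the gripper's body (76 mm by 85 mm) begins 54 mm behind the grasp point. The pads swing forward as they close: fully open they stand 13 mm farther back than shut.
Start: joints at [1.126, 0.359, 1.51, -0, 1.272, -0.115], TCP at [0.194, 0.568, 0.231] pointing down, gripper open.
Joint ranges: [-2.97, 2.97], [-1.01, 2.36], [0.21, 2.38], [-0.96, 4.11], [0.2, 2.71], [-2.98, 2.98]. Speed limits (rad/s): [2.39, 2.39, 3.14, 3.14, 3.14, 3.14].

INTERFACE

Orientations are given as a unit quaternion [x, y, z, w].
In Python, from rig import ctrl gives the robot as it stands.
- The arm moves only by the shell command python3 -m crank 'ROWS' [FORCE]. ROWS is JSON, a list of rows, each a list of 7 numbers: the gripper command: -1 is fully open, 1 is shut, values between are in proportion, then the shift along the world's x, y, z in mm, then the turn, a rotation vector about the world's x, y, z in degrees. A call has 1 to 12 rows; each row is the pose to reach, as a shift and turn from the pose commanded when the call began; what a row does not reach only later rows make up. A row lasts 1/8 s, in which the tool goes at most 62.5 mm and 10.7 degrees, less where a joint would pass 70% of its speed; a pose out of reach is approached as far as the arm can. A call with a gripper value outside its range is refused whole. The fingers move at their own pace and stop on an object; FORCE is the grip in N (left out, the last holds). Time passes only in rows, so rows that repeat a pose let the fingers close. It gives the time, the measured TCP pose, the force and the opening at its end, in the units of the state.
- ctrl.get_state(): the state, without advancing time (a new reading comes with each control period).
- ctrl.get_image(name): name is "scene" or "top"; returns (picture, depth): 480x640x3 uint8, blue, green, red; 480x640 float32, m along the optical axis (not along the pixel's ray), 0 where there is no reading.
- ctrl.calibration(name): a dict with "fovy" (degrees; the focal length in pixels is half the picture's height over the tangent of half this angle, whatever the lens; pixels are square), "cx", "cy" (the principal point, pixels), "k1" (the pictures are not rectified: a ray, as slopes to the right and down, at radius r is drawn at 1 + k1 r^2 times it, then the intrinsics apply), "extrinsics" (4x4, takes a point from world to camera coordinates). Camera axes: x right, y up, looking along -z (the intrinsics and any distortion apply to the point x, -y, -z); pixel columns grow to the right and rows downward; lengths in m; the calibration is good to about 2 mm. A picture is of the moment at which its call begins. calibration takes no time and is no camera call.
- ctrl.sign_off(): hands the job in, once; it reports no verdict.
Trained networks look in the newest picture that a camera, given by its name, has taken for a name from the list of things; names that differ only in an ending like _2 or _b are one class to them, and where a whole thing is asked for, a point or a joint stands for the part that bears it (a point fixed in the world has none). Each returns a list of dicts, best first, with "confidence" (0 to 1); they miss things now and then, are a little off and sometimes report something else, mostly with a low value. They report only what shows in the picture. A call takes as long as a camera call.
- ctrl.silhouettes(label, camera): "region" (480x640 bool, what is visible of it) and "point" ([column, row] in pixels, amid what is visible of it).
- ctrl.tip_of(label, camera): "point" ([column, row] in pixels: a listed point, or the origin of a listed thing).
The state is a dict: "time": time; "q": joint angles; "joint_velocities": joint speeds; "joint_efforts": joint torques, N m; "eef_pos": TCP position; "tool_rot": TCP orientation; "contact_force": force on the tool from outside, world axes, zero at the start; "torque": the same for the moment, N m; "grip_width": finger opening in m.
Only numpy, scipy, OpenCV 4.12 (cv2) and the standard library are available. Lean on these libraries where they do the work, as an engineer would, in place of code of your own. Each camera call takes 0.05 s, during which the arm holds its last target.

TASK

Of the two small wooden caddies, take the one that carries the two spools of thread, bring it in front of the low plywood bay and push it along the table, through the spring flap, all the way in until the flap has closed behind it. Let go and leave it standing upright in the bay. Leave the caddy with the glue sticks where it stands.

Things in the scene. Friction and masses are not known exactly. Their poses are not given: they have to be found in the camera images.
- spool_caddy_centre (a point): Centre, 62.5 mm above the underside, of the loose caddy to store (0.4 kg): round-ended wooden base 92 mm (x) by 50 mm (y), 14 mm thick, smooth, slides easily; in its middle an upright handle 20 mm (x) by 16 mm (y), top 125 mm up; before and behind it a fixed thread spool, 28 mm across, top 54 mm up. Both ends alike, either may go first. z up; stands on the table, z = 0.
- glue_caddy: The other loose caddy, to be left alone: the same base and handle, but two upright glue sticks (25 mm across, tops 108 mm up) in place of the spools. Origin at the centre of its underside, x along its length.
- gateway (a point): Mid doorway of the fixed plywood bay, on the table; x points into the bay, y left, z up. Bay: no floor, 92 mm wide inside, back wall at x = 220 mm; walls, posts and whitish roof strips end 62 mm up, so fingers on the handle above 70 mm pass over. A 44 mm slot between the strips, open in front, lets the handle through. Guides 30 mm high flare from the posts to x = -45 mm, y = +/-72 mm.
- flap (a joint): Angle (rad) of the wooden flap filling the doorway, 87 mm wide, 5 to 51 mm above the table, on an upright hinge at the left (+y) post. 0 shut, up to 1.65 as it swings into the bay. A weak spring shuts it; pushing it open takes under 2 N. It can shut behind the spool caddy once the caddy's centre is 137 mm past the doorway; at 174 mm the caddy meets the back wall.

How it is judged:
By the outcome, as a careful person would: the job done as asked, in the order asked, and still so for the second after the job is handed in, with the robot touching nothing.
It also fails if it takes over 45 s, if anything falls off the work surface, if the arm or the gripper's body presses on something with over 40 N, if the wrist force passes 120 N, or if a joint passes its speed limit or range.

## Working session

There is one attempt and no reset: what is moved stays moved. The work goes in short steps, Python scripts to look and compute and a shell command to move; the robot and the scene stay as the last step left them, time stands still between calls to the robot, and variables do not carry over. Pictures are saved under pics/ and viewed, and the job is handed in when it is done.

```bash
ls; mkdir -p pics; python3 - <<'E'
from rig import ctrl
import cv2
s=ctrl.get_state();print(s)
for n in("scene","top"):
    p,d=ctrl.get_image(n);cv2.imwrite(f"pics/{n}0.png",p)
    c=ctrl.calibration(n);print(n,c)
    for l in("spool_caddy_centre","glue_caddy","gateway","flap"):
        try:
            print(l,"tip",[(r["point"],round(r["confidence"],2)) for r in ctrl.tip_of(l,n)])
        except Exception as e:print(l,e)
        try:
            print(l,"sil",[(r["point"],int(r["region"].sum()),round(r["confidence"],2)) for r in ctrl.silhouettes(l,n)])
        except Exception as e:print(l,e)
E
```

```text
pics
{'time': 0.0, 'q': array([ 1.12585362e+00,  3.59511950e-01,  1.51144079e+00, -3.04470661e-05,
        1.27248670e+00, -1.15089084e-01]), 'joint_velocities': array([-0.00192471, -0.00050696, -0.00137899, -0.00136425,  0.00071621,
       -0.00037081]), 'joint_efforts': array([-7.28359064e-04, -5.27624345e+01, -2.78625029e+01, -1.99368928e-04,
        1.34273295e-02,  1.28535066e-05]), 'eef_pos': array([0.19405926, 0.5670316 , 0.23044626]), 'tool_rot': array([ 1.64175637e-01,  9.86430691e-01, -8.91448153e-04, -2.41218515e-04]), 'contact_force': array([-0.6121145 ,  0.16162208, -0.2634103 ]), 'torque': array([-0.00776999,  0.01110831,  0.00817443]), 'grip_width': 0.08528717962999198}
scene {'fovy': 44.17845866207388, 'cx': 319.05742778859815, 'cy': 251.3995268907495, 'k1': -0.09851919417955136, 'extrinsics': array([[ 0.822503  , -0.56875452,  0.00266744, -0.42721187],
       [ 0.31064861,  0.45316246,  0.83554846, -0.21951598],
       [-0.47643074, -0.68641248,  0.54941028, -0.68559308],
       [ 0.        ,  0.        ,  0.        ,  1.        ]])}
spool_caddy_centre tip [([233.9, 
[... 416 characters left out ...]
y': 237.25506948332932, 'k1': -0.0954075498942856, 'extrinsics': array([[-0.02738826, -0.99946488,  0.01788396, -0.00587103],
       [ 0.9852623 , -0.02396857,  0.16936263, -0.48070159],
       [-0.16884335,  0.02225894,  0.98539153, -1.03662903],
       [ 0.        ,  0.        ,  0.        ,  1.        ]])}
spool_caddy_centre tip [([231.1, 246.1], 0.82)]
spool_caddy_centre sil [([236.8, 248.6], 1150, 0.88), ([295.8, 164.1], 5072, 0.2)]
glue_caddy tip [([421.1, 252.7], 0.77)]
glue_caddy sil [([421.2, 250.6], 1281, 0.87)]
gateway tip [([307.3, 222.3], 0.97)]
gateway sil [([293.7, 164.6], 5002, 0.86)]
flap it knows: gateway, glue_caddy, spool_caddy_centre
flap sil [([309.0, 222.5], 289, 0.8)]
```

View pics/scene0.png

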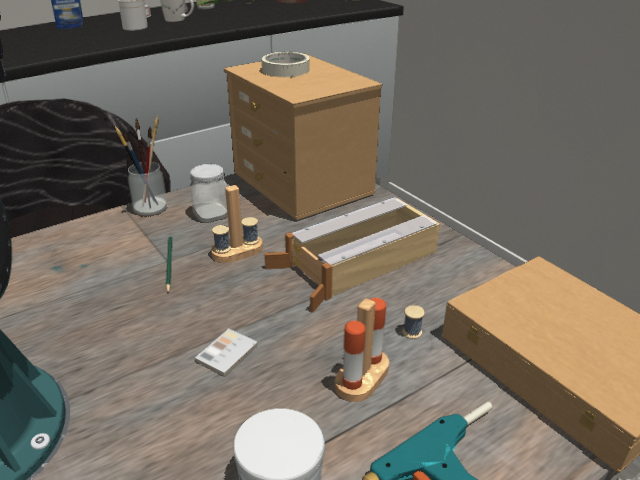

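View pics/top0.png

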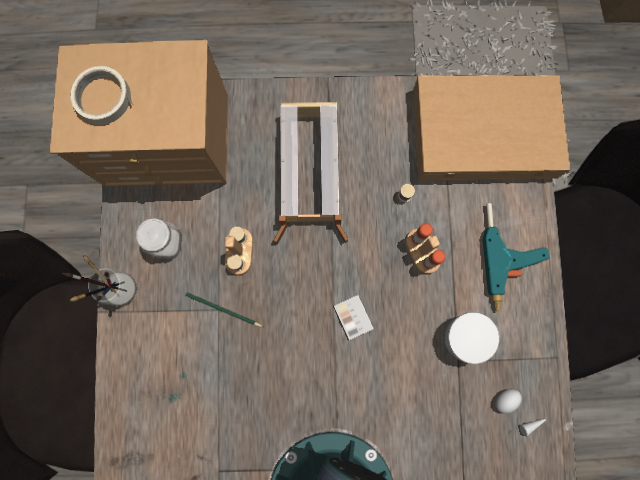

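The scene picture shows the spool caddy at about (235,235), with its handle top near (232,188). The glue caddy is at (362,350), the bay at (355,245), and its doorway with guides at about (306,275). In the top picture the spool caddy is at (237,250), the bay opening at (308,222) and facing the robot, and the glue caddy at (424,250). Next I'll turn these into positions.

```bash
cat >h.py <<'E'
import numpy as np,cv2
from rig import ctrl
def K(n):
    c=ctrl.calibration(n);f=240/np.tan(np.radians(c["fovy"]/2))
    return np.array([[f,0,c["cx"]],[0,f,c["cy"]],[0,0,1]]),np.array([c["k1"],0,0,0,0.]),c["extrinsics"]
def rays(n,pts):
    k,d,E=K(n);u=cv2.undistortPointsIter(np.array(pts,float).reshape(-1,1,2),k,d,None,None,(3,50,1e-10))[:,0] if hasattr(cv2,'undistortPointsIter') else cv2.undistortPoints(np.array(pts,float).reshape(-1,1,2),k,d)[:,0]
    dc=np.c_[u[:,0],-u[:,1],-np.ones(len(u))]
    R=E[:3,:3];o=-R.T@E[:3,3];return o,dc@R   # depth 1 along axis
def onplane(n,pts,z):
    o,d=rays(n,pts);t=(z-o[2])/d[:,2];return o+d*t[:,None]
def cloud(n,dep,mask=None):
    m=dep>0
    if mask is not None:m&=mask
    v,u=np.nonzero(m);o,d=rays(n,np.c_[u,v]);return o+d*dep[v,u][:,None],np.c_[u,v]
def tri(pa,pb):
    oa,da=rays("scene",[pa]);ob,db=rays("top",[pb]);da=da[0]/np.linalg.norm(da);db=db[0]/np.linalg.norm(db)
    s=np.linalg.lstsq(np.c_[da,-db],ob-oa,rcond=None)[0]
    a=oa+s[0]*da;b=ob+s[1]*db;return (a+b)/2,np.linalg.norm(a-b)
E
python3 - <<'E'
from h import *
np.set_printoptions(precision=4,suppress=True)
P={};D={};S={}
for n in("scene","top"):
    P[n],D[n]=ctrl.get_image(n)
    for l in("spool_caddy_centre","glue_caddy","gateway"):
        S[n,l]=ctrl.silhouettes(l,n)[0]["region"]
        P[n,l]=ctrl.tip_of(l,n)[0]["point"]
np.savez("d.npz",ds=D["scene"],dt=D["top"],**{n+l:S[n,l] for n,l in S})
for l in("spool_caddy_centre","glue_caddy","gateway"): print(l,*tri(P["scene",l],P["top",l]))
for l in("spool_caddy_centre","glue_caddy"):
  for n in("scene","top"):
    c,_=cloud(n,D[n],S[n,l])
    print(l,n,len(c),np.percentile(c,[1,50,99],axis=0).tolist())
    for lo,hi in((.115,.14),(.098,.113),(.045,.062),(.005,.02)):
        q=c[(c[:,2]>lo)&(c[:,2]<hi)]
        if len(q)>4:
            w=cv2.minAreaRect((q[:,:2]*1000).astype(np.float32));print("  ",lo,len(q),q.mean(0),w)
c,_=cloud("top",D["top"],S["top","gateway"])
w=c[(c[:,2]>.05)&(c[:,2]<.075)];print(len(w),np.median(w,0),cv2.minAreaRect((w[:,:2]*1000).astype(np.float32)))
E
```

```text
spool_caddy_centre [0.4639 0.1739 0.0611] 0.003402593747652793
glue_caddy [ 0.4566 -0.1851 -0.0004] 0.0002794819370338086
gateway [ 0.5205  0.0337 -0.0041] 0.004065654403729268
spool_caddy_centre scene 2312 [[0.41884610066460654, 0.14076126196486083, -0.0011118176044883266], [0.45951298885374714, 0.15999536731142522, 0.034661360032728405], [0.5310233175096906, 0.27075012043297353, 0.12407248615940468]]
   0.115 118 [0.4609 0.1642 0.1211] ((461.84393310546875, 167.7525634765625), (20.816085815429688, 19.684404373168945), 88.94551086425781)
   0.098 106 [0.4603 0.1618 0.1057] ((459.5109558105469, 162.51068115234375), (14.52515983581543, 22.372724533081055), 53.08751678466797)
   0.045 430 [0.4617 0.1642 0.0524] ((493.89752197265625, 207.53273010253906), (157.64498901367188, 70.63373565673828), 53.37067413330078)
   0.005 675 [0.4574 0.1549 0.0128] ((487.1872863769531, 196.06211853027344), (151.98333740234375, 84.46337890625), 50.5716667175293)
spool_caddy_centre top 1102 [[0.4197615178329091, 0.14507711122371314, 0.009441925874977237], [0.4572079813331531, 0.163994841187301, 0.04075969
[... 1624 characters left out ...]
75525]]
   0.115 107 [ 0.454  -0.1888  0.1238] ((454.8066711425781, -189.4752960205078), (19.938276290893555, 15.418426513671875), 22.49513816833496)
   0.098 347 [ 0.4536 -0.1884  0.1074] ((454.46124267578125, -189.49229431152344), (77.63595581054688, 25.251901626586914), 22.17230987548828)
   0.045 68 [ 0.4499 -0.1825  0.0536] ((451.8198547363281, -185.2473907470703), (74.34925842285156, 14.295319557189941), 22.6954345703125)
   0.005 477 [ 0.4483 -0.1796  0.0139] ((454.13128662109375, -188.87351989746094), (91.041748046875, 50.03954315185547), 22.978450775146484)
4091 [0.6288 0.0307 0.0622] ((628.6053466796875, 28.22550392150879), (116.259033203125, 238.29225158691406), 89.64176177978516)
```

```bash
python3 - <<'E'
from h import *
np.set_printoptions(precision=4,suppress=True)
z=np.load("d.npz")
for n,k in(("top","dt"),("scene","ds")):
    c,_=cloud(n,z[k],z[n+"gateway"])
    w=c[(c[:,2]>.054)&(c[:,2]<.07)]
    print(n,np.percentile(w[:,0],[0.5,99.5]),np.median(w[:,2]))
    for x in np.arange(.51,.76,.02):
        q=w[abs(w[:,0]-x)<.006]
        if len(q)<10:continue
        y=np.sort(q[:,1]);g=np.diff(y);i=g.argmax()
        print("%.3f y %.4f..%.4f mid %.4f  gap %.4f..%.4f mid %.4f"%(x,y[0],y[-1],(y[0]+y[-1])/2,y[i],y[i+1],(y[i]+y[i+1])/2))
# guide + everything near doorway, low
c,_=cloud("top",z["dt"])
q=c[(c[:,2]>.02)&(c[:,2]<.04)&(c[:,0]>.44)&(c[:,0]<.53)&(abs(c[:,1]-.03)<.1)]
for s in(q[q[:,1]>.03],q[q[:,1]<.03]): print("guide",len(s),s.min(0),s.max(0))
q=c[(c[:,2]>.05)&(c[:,0]>.49)&(c[:,0]<.53)&(abs(c[:,1]-.03)<.1)];print("front",np.percentile(q[:,0],[0,1,5,20]),q[:,2].max())
# caddy axis
c,_=cloud("top",z["dt"],z["topspool_caddy_centre"])
for lo,hi in((.048,.06),(.008,.018)):
    q=c[(c[:,2]>lo)&(c[:,2]<hi)][:,:2];q=q-q.mean(0);u,s,v=np.linalg.svd(q,full_matrices=False);print(np.degrees(np.arctan(v[0][1]/v[0][0])))
sp=c[(c[:,2]>.048)&(c[:,2]<.06)]
a=sp[sp[:,0]>.463];b=sp[sp[:,0]<.463]
ca=cv2.minEnclosingCircle((a[:,:2]*1e3).astype(np.float32));cb=cv2.minEnclosingCircle((b[:,:2]*1e3).astype(np.float32));print(ca,cb,np.degrees(np.arctan2(ca[0][1]-cb[0][1],ca[0][0]-cb[0][0])))
# tall things obstacles in the corridor
c,_=cloud("top",z["dt"]);q=c[(c[:,2]>.1)&(c[:,0]>.3)&(c[:,0]<.8)&(c[:,1]<.35)&(c[:,1]>-.1)];
h,xe,ye=np.histogram2d(q[:,0],q[:,1],bins=[np.arange(.3,.81,.05),np.arange(-.1,.36,.05)]);print(h.astype(int))
E
```

```text
top [0.5117 0.7458] 0.06225402595807927
0.510 y -0.0291..0.0871 mid 0.0290  gap -0.0178..0.0757 mid 0.0290
0.530 y -0.0240..0.0833 mid 0.0296  gap 0.0062..0.0528 mid 0.0295
0.550 y -0.0247..0.0830 mid 0.0292  gap 0.0058..0.0526 mid 0.0292
0.570 y -0.0252..0.0828 mid 0.0288  gap 0.0071..0.0522 mid 0.0297
0.590 y -0.0257..0.0826 mid 0.0284  gap 0.0067..0.0520 mid 0.0293
0.610 y -0.0261..0.0806 mid 0.0273  gap 0.0063..0.0518 mid 0.0290
0.630 y -0.0249..0.0822 mid 0.0286  gap 0.0058..0.0515 mid 0.0287
0.650 y -0.0254..0.0840 mid 0.0293  gap 0.0034..0.0512 mid 0.0273
0.670 y -0.0261..0.0839 mid 0.0289  gap 0.0048..0.0510 mid 0.0279
0.690 y -0.0266..0.0838 mid 0.0286  gap 0.0064..0.0506 mid 0.0285
0.710 y -0.0252..0.0836 mid 0.0292  gap 0.0060..0.0505 mid 0.0282
0.730 y -0.0258..0.0835 mid 0.0289  gap 0.0056..0.0520 mid 0.0288
0.750 y -0.0184..0.0795 mid 0.0306  gap 0.0738..0.0777 mid 0.0758
scene [0.5103 0.7444] 0.06111065213736788
0.510 y -0.0336..0.0868 mid 0.0266  gap -0.0200..0.0711 mid 0.0256
0.530 y -0.0304..0.0823 mid 0.0259  gap 0.0036..0.0476 mid 0.0256
0.550 y -0.0300..0.0804 mi
[... 834 characters left out ...]
095 0.5105 0.517 ] 0.06665125594373689
-5.2643337386355595
-18.921771722829742
((482.95245361328125, 167.48974609375), 20.237777709960938) ((442.69488525390625, 169.69769287109375), 20.56777572631836) -3.139270966628018
[[   0    0    0    0    0    0    0    0    0]
 [   0    0    0    0    0    0    0    0    0]
 [   0    0    0    0    0    0    0    0    0]
 [   0    0    0    0    0  140    0    0    0]
 [   0    0    0    0    0    0    0    0    0]
 [   0    0    0    0    0    7   78   66  168]
 [   0    0    0    0    0  509 1364 1392 1358]
 [   0    0    0    0    0  474  859  856  907]
 [   0    0    0    0    0  459  836  821  811]
 [   0    0    0    0    0  369  648  658  634]]
```

```bash
python3 - <<'E'
from h import *
z=np.load("d.npz")
for n,k in(("top","dt"),("scene","ds")):
    c,_=cloud(n,z[k]);q=c[(c[:,2]>.06)&(c[:,0]>.1)&(c[:,0]<.56)&(c[:,1]>.2)&(c[:,1]<.7)]
    print(n);g={}
    for p in q: 
        i=(round(p[0]//.04*.04,2),round(p[1]//.04*.04,2));a=g.setdefault(i,[0,0]);a[0]+=1;a[1]=max(a[1],round(p[2],3))
    print({i:a for i,a in sorted(g.items()) if a[0]>5})
E
```

```text
top
{(np.float64(0.36), np.float64(0.36)): [301, np.float64(0.177)], (np.float64(0.36), np.float64(0.4)): [280, np.float64(0.174)], (np.float64(0.4), np.float64(0.36)): [176, np.float64(0.182)], (np.float64(0.4), np.float64(0.4)): [293, np.float64(0.183)], (np.float64(0.44), np.float64(0.28)): [367, np.float64(0.097)], (np.float64(0.44), np.float64(0.32)): [174, np.float64(0.097)], (np.float64(0.48), np.float64(0.28)): [394, np.float64(0.098)], (np.float64(0.48), np.float64(0.32)): [222, np.float64(0.097)]}
scene
{(np.float64(0.2), np.float64(0.52)): [6, np.float64(0.366)], (np.float64(0.2), np.float64(0.6)): [123, np.float64(0.311)], (np.float64(0.36), np.float64(0.36)): [562, np.float64(0.174)], (np.float64(0.36), np.float64(0.4)): [293, np.float64(0.17)], (np.float64(0.4), np.float64(0.36)): [335, np.float64(0.181)], (np.float64(0.4), np.float64(0.4)): [262, np.float64(0.178)], (np.float64(0.44), np.float64(0.28)): [443, np.float64(0.094)], (np.float64(0.44), np.float64(0.32)): [72, np.float64(0.093)], (np.float64(0.48), np.float64(0.28)): [344, np.float64(0.094)], (np.float64(0.48), np.float64(0.32)): [82, np.float64(0.093)]}
```

```bash
python3 -m crank '[[-1,15,-55,10,0,0,5],[-1,40,-110,20,0,0,10],[-1,65,-160,20,0,0,15],[-1,95,-210,20,0,0,15],[-1,125,-260,20,0,0,15],[-1,160,-305,20,0,0,15],[-1,200,-345,20,0,0,15],[-1,240,-380,20,0,0,15],[-1,269,-399,0,0,0,15],[-1,269,-399,0,0,0,15],[-1,269,-399,0,0,0,15]]' 60
python3 - <<'E'
from h import *
for n in("scene","top"):
    p,d=ctrl.get_image(n);cv2.imwrite(f"pics/{n}1.png",p)
E
```

```text
time: 2.88
eef_pos: [0.4626, 0.1688, 0.2312]
tool_rot: [0.034, 0.999, 0.0, -0.001]
contact_force: [0.2, 0.0, -0.8]
grip_width: 0.0854
```

View pics/scene1.png

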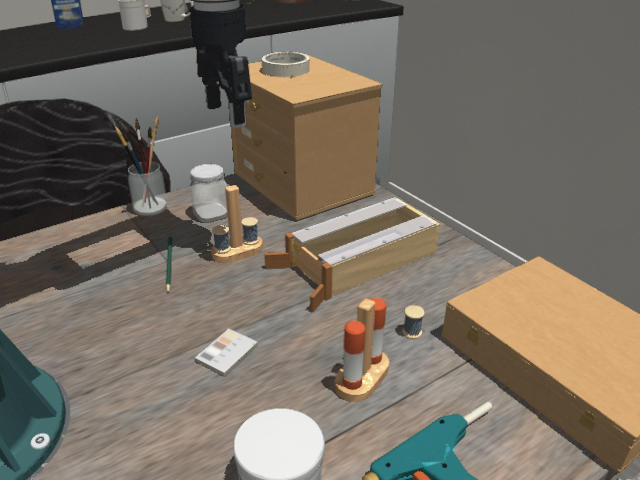

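View pics/top1.png

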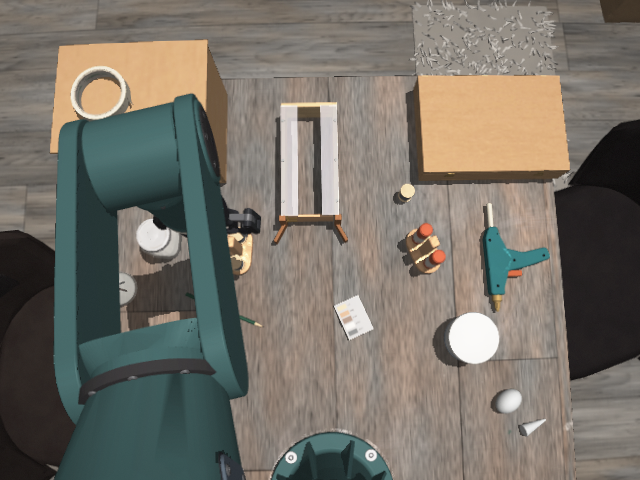

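The gripper hangs over the spool caddy, with its fingertips at about (225,110) in the scene picture, and nothing stands in its way below. I'll lower it over the handle and close.

```bash
python3 -m crank '[[-1,0,0,-40,0,0,0],[-1,0,0,-80,0,0,0],[-1,0,0,-115,0,0,0],[-1,0,0,-146,0,0,0],[-1,0,0,-146,0,0,0]]' 
python3 - <<'E'
from h import *
for n in("scene",):
    p,d=ctrl.get_image(n);cv2.imwrite(f"pics/{n}2.png",cv2.resize(p[120:320,130:390],None,fx=3,fy=3))
E
```

```text
time: 3.6
eef_pos: [0.4609, 0.169, 0.0841]
tool_rot: [0.033, 0.999, -0.001, -0.002]
contact_force: [0.2, -1.0, 0.3]
grip_width: 0.0852
```

View pics/scene2.png

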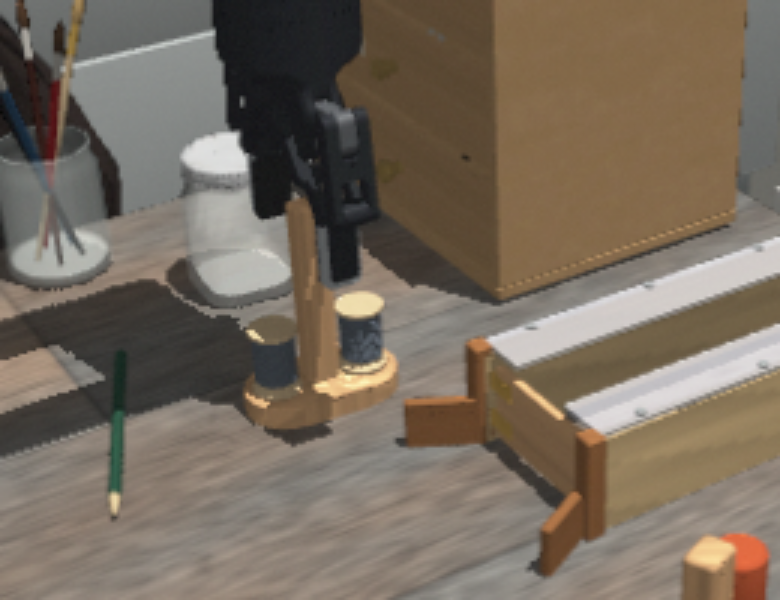

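The crop shows one finger on each side of the handle, at about (270,200) and (345,265). I'll close and make a small lift.

```bash
python3 -m crank '[[1,0,0,0,0,0,0],[1,0,0,0,0,0,0],[1,0,0,0,0,0,0],[1,0,0,0,0,0,0],[1,0,0,0,0,0,0],[1,0,0,15,0,0,0],[1,0,0,30,0,0,0],[1,0,0,30,0,0,0]]' 60
python3 - <<'E'
from h import *
for n in("scene",):
    p,d=ctrl.get_image(n);cv2.imwrite(f"pics/{n}3.png",cv2.resize(p[120:320,130:390],None,fx=3,fy=3))
E
```

```text
time: 4.65
eef_pos: [0.4645, 0.1689, 0.1168]
tool_rot: [0.034, 0.999, 0.0, 0.002]
contact_force: [0.4, -0.0, -4.8]
grip_width: 0.0151
```

View pics/scene3.png

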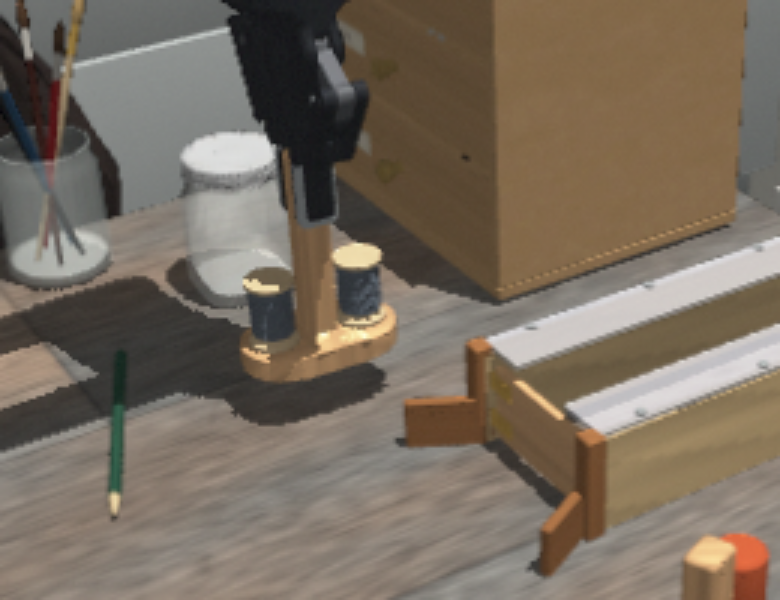

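The caddy hangs level and is lifted clear. The grip reads 15 mm and the wrist force is about 4.8 N. Now I'll bring it in front of the bay, moving in x first to stay off the left guide, and set it down.

```bash
python3 -m crank '[[1,-24,0,6,0,0,1],[1,-48,-10,6,0,0,2],[1,-48,-45,6,0,0,4],[1,-48,-80,6,0,0,4],[1,-48,-115,6,0,0,4],[1,-48,-141,6,0,0,4],[1,-48,-141,0,0,0,4],[1,-48,-141,-12,0,0,4],[1,-48,-141,-22,0,0,4],[1,-48,-141,-28,0,0,4],[1,-48,-141,-30,0,0,4],[1,-48,-141,-30,0,0,4]]'
python3 - <<'E'
from h import *
for n in("scene","top"):
    p,d=ctrl.get_image(n);cv2.imwrite(f"pics/{n}4.png",p)
    for l in("spool_caddy_centre","gateway"):print(n,l,[(r["point"],r["confidence"]) for r in ctrl.tip_of(l,n)])
s=ctrl.get_state();print(s["eef_pos"],s["contact_force"],s["torque"])
E
```

```text
time: 6.2
eef_pos: [0.4152, 0.0282, 0.0858]
tool_rot: [-0.001, 1.0, 0.0, -0.0]
contact_force: [-3.4, 0.9, 8.5]
grip_width: 0.015
scene spool_caddy_centre [([248.1, 267.1], 0.67)]
scene gateway [([307.5, 277.1], 0.7)]
top spool_caddy_centre [([309.4, 270.3], 0.84)]
top gateway []
[0.41526731 0.02817112 0.0858059 ] [-2.94544904  1.46730901  9.22065932] [ 0.07639731  0.52501787 -0.00055788]
```

View pics/scene4.png

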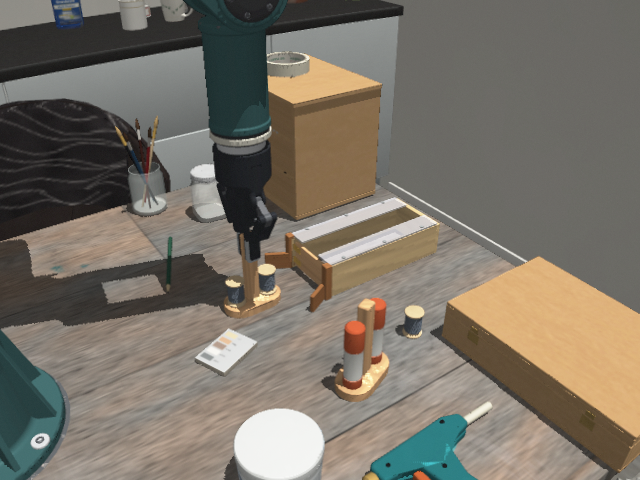

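View pics/top4.png

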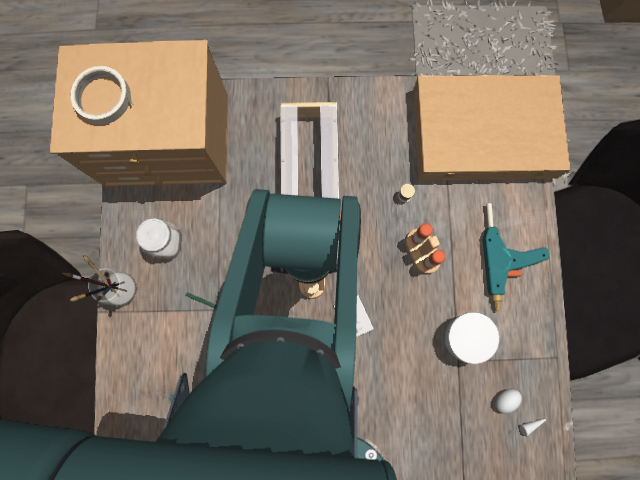

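The caddy stands in front of the doorway, aligned with it, at about (252,300) in the scene picture. The table is pushing up a little, so I'll ease off 1 mm and push it in two steps.

```bash
python3 -m crank '[[1,0,0,1,0,0,0],[1,15,0,1,0,0,0],[1,30,0,1,0,0,0],[1,45,0,1,0,0,0],[1,60,0,1,0,0,0],[1,75,0,1,0,0,0],[1,90,0,1,0,0,0],[1,105,0,1,0,0,0],[1,120,0,1,0,0,0],[1,135,0,1,0,0,0],[1,135,0,1,0,0,0]]'
python3 - <<'E'
from h import *
for n in("scene",):
    p,d=ctrl.get_image(n);cv2.imwrite(f"pics/{n}5.png",cv2.resize(p[150:330,220:460],None,fx=3,fy=3))
s=ctrl.get_state();print(s["eef_pos"],s["contact_force"],s["torque"])
E
```

```text
time: 7.88
eef_pos: [0.5525, 0.0275, 0.0865]
tool_rot: [-0.001, 1.0, -0.0, 0.001]
contact_force: [0.5, -1.1, -4.5]
grip_width: 0.0154
[0.55091896 0.02756293 0.08626521] [-1.10170375 -1.08337982 -4.94576903] [-0.10954718 -0.00239619 -0.02985963]
```

View pics/scene5.png

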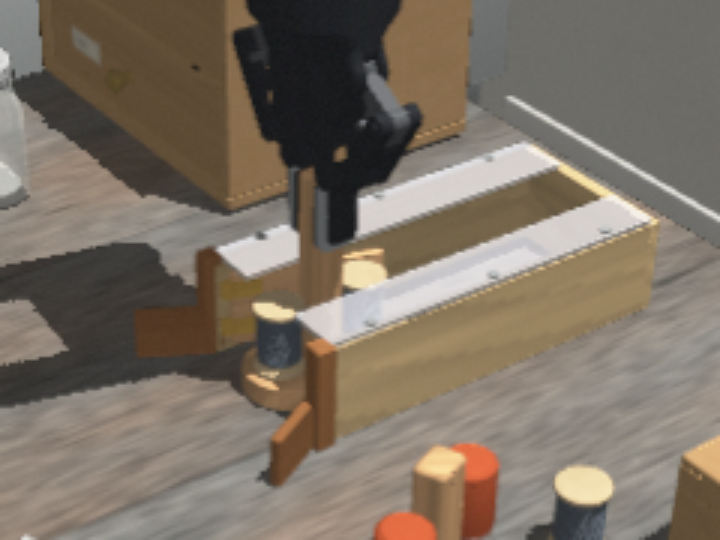

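The flap has swung in and the caddy is half inside, with its rear end at about (270,375) in the crop. The force shows its weight hanging on the gripper again, so I'll lower it 0.7 mm back onto the table and push on.

```bash
python3 -m crank '[[1,0,0,-0.7,0,0,0],[1,15,0,-0.7,0,0,0],[1,30,0,-0.7,0,0,0],[1,45,0,-0.7,0,0,0],[1,60,0,-0.7,0,0,0],[1,75,0,-0.7,0,0,0],[1,90,0,-0.7,0,0,0],[1,105,0,-0.7,0,0,0],[1,117,0,-0.7,0,0,0],[1,127,0,-0.7,0,0,0],[1,127,0,-0.7,0,0,0],[1,127,0,-0.7,0,0,0]]'
python3 - <<'E'
from h import *
for n in("scene",):
    p,d=ctrl.get_image(n);cv2.imwrite(f"pics/{n}6.png",cv2.resize(p[150:330,220:460],None,fx=3,fy=3))
s=ctrl.get_state();print(s["eef_pos"],s["contact_force"],s["torque"])
E
```

```text
time: 9.43
eef_pos: [0.6785, 0.0276, 0.0859]
tool_rot: [-0.001, 1.0, -0.0, 0.001]
contact_force: [2.0, 0.6, 2.5]
grip_width: 0.0155
[0.67823538 0.02761717 0.08589536] [ 2.42984047 -0.42314455  4.0693187 ] [ 0.02720245 -0.22610171  0.01015028]
```

View pics/scene6.png

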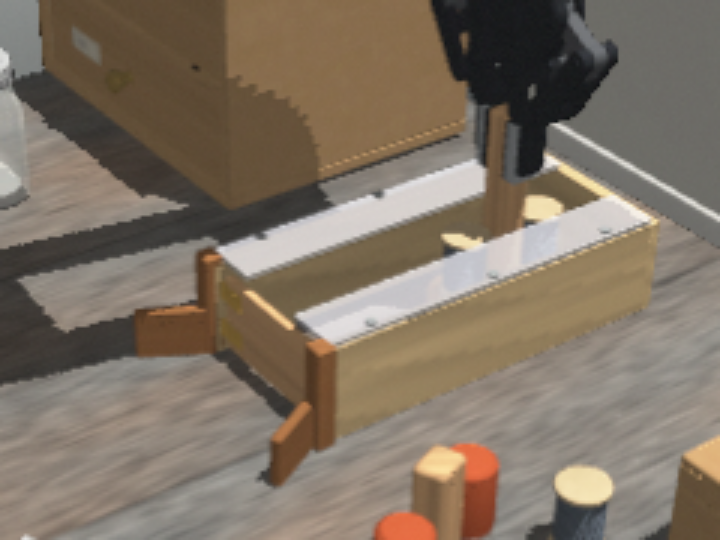

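The flap is shut across the doorway, running from about (250,295) to (300,390), with the caddy behind it. I'll release and rise straight up.

```bash
python3 -m crank '[[0.4,0,0,0,0,0,0],[0,0,0,0,0,0,0],[-0.4,0,0,0,0,0,0],[-0.4,0,0,0,0,0,0],[-0.4,0,0,20,0,0,0],[-0.4,0,0,45,0,0,0],[-0.4,0,0,80,0,0,0],[-0.4,0,0,120,0,0,0],[-0.4,-40,0,150,0,0,0],[-0.4,-90,0,150,0,0,0],[-0.4,-140,0,150,0,0,0],[-0.4,-140,0,150,0,0,0]]'
python3 - <<'E'
from h import *
for n in("scene","top"):
    p,d=ctrl.get_image(n);cv2.imwrite(f"pics/{n}7.png",p if n=="top" else cv2.resize(p[150:330,220:460],None,fx=3,fy=3))
    for l in("spool_caddy_centre","gateway","glue_caddy"):print(n,l,[(r["point"],r["confidence"]) for r in ctrl.tip_of(l,n)])
    if n=="scene":
        c,_=cloud(n,d);q=c[(c[:,2]>.1)&(c[:,2]<.135)&(c[:,0]>.6)&(c[:,0]<.76)&(abs(c[:,1]-.03)<.04)];print("handle",len(q),q.mean(0),q.max(0))
        q=c[(c[:,2]>.02)&(c[:,2]<.048)&(c[:,0]>.5)&(c[:,0]<.56)&(c[:,1]<.06)&(c[:,1]>.0)];print("flap",len(q),np.percentile(q[:,0],[5,50,95]))
s=ctrl.get_state();print(s["eef_pos"],s["contact_force"],s["grip_width"])
E
```

```text
time: 10.98
eef_pos: [0.533, 0.028, 0.2367]
tool_rot: [-0.001, 1.0, 0.0, -0.001]
contact_force: [0.2, 0.5, 0.3]
grip_width: 0.0601
scene spool_caddy_centre [([384.3, 219.1], 0.62)]
scene gateway [([309.1, 278.3], 0.73)]
scene glue_caddy [([361.7, 375.2], 0.59)]
handle 229 [0.6729894  0.02321887 0.11462041] [0.68721498 0.0355072  0.125993  ]
flap 310 [0.5183997  0.51996182 0.5211276 ]
top spool_caddy_centre []
top gateway [([307.5, 222.3], 0.82)]
top glue_caddy [([422.1, 255.1], 0.96)]
[0.53827517 0.02758608 0.23554712] [-0.35823904 -1.17667605 -0.37562323] 0.0597437682807067
```

View pics/scene7.png

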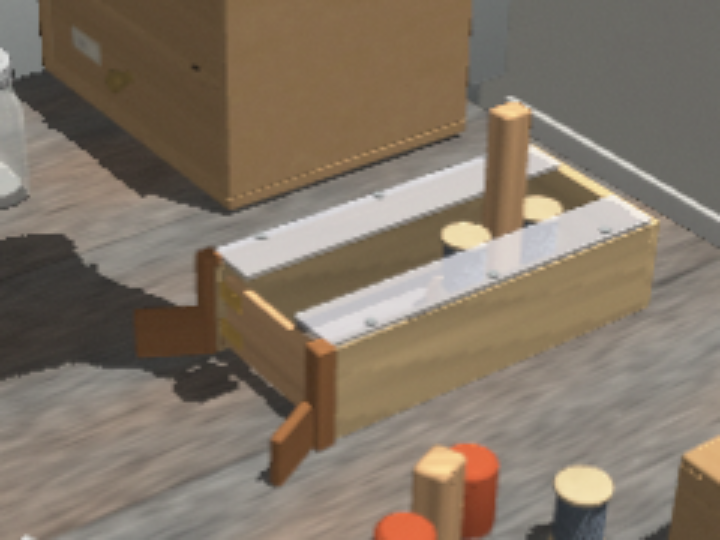

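View pics/top7.png

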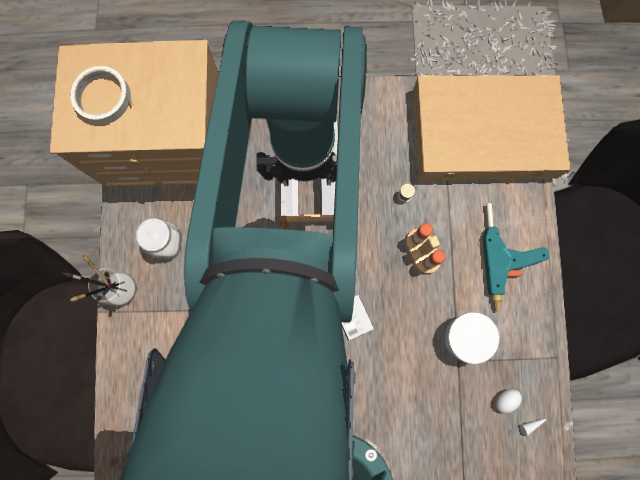

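The caddy stands upright in the bay, with its handle at about (508,160) in the crop. The flap lies flat in the doorway at x ≈ 0.520. In the top picture the glue caddy is still at (424,250), and the robot touches nothing.

```bash
python3 -c "
from rig import ctrl
print(ctrl.sign_off())"
```

```text
the job is handed in; nothing more can be done
None
```

The spool caddy is in the bay with the flap shut behind it, and I handed the job in at about 11 s. I gripped it by the handle, set it down in front of the doorway and pushed it through the flap. Then I let go, rose straight up and backed off.

**Last checks:**
- **Caddy:** it stands upright, with the handle measured at x ≈ 0.673 to 0.678. That puts its centre about 155 mm past the doorway; the flap can shut from 137 mm, and the back wall is met at 174 mm.
- **Flap:** it lies flat across the doorway at x ≈ 0.520.
- **Robot:** the fingers are clear and the force is near zero. The highest wrist force I read was about 10 N, though I only read it between moves.
- **Glue caddy:** it is where it started. The network's two top-camera readings of it differ by 2 to 3 pixels, while its scene-camera readings agree within about 1.5.

**What disagreed or was missed:**
- The two cameras put the bay's centreline about 3 mm apart, so I used the mean.
- In the last top picture the network did not find the spool caddy, because the arm hid it.
- During the first half of the push the force reading showed the caddy hanging slightly off the table, by under about 1 mm. I lowered it 0.7 mm before the second half.

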